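# Shunt the round mount into the viewing corner of a specimen tray

## Task

In the four-place specimen tray, bring the carrier with the round puck into the viewing corner (the one with two spring stops) by sliding the carriers one at a time on the tray floor, without lifting any: first slide the carrier with the long bar into the empty place, then slide the carrier with the rough rock out of the viewing corner into the place this frees, then slide the puck carrier into the corner. Press the puck carrier against the spring stop in front of it by feel with about 10 N (never more than 20 N) and hold that for a second, then let go and leave all three carriers resting flat in their places. Push only gently against the tray walls, and leave the bottle, loupe and stone beside the tray alone.

Things in the scene. Friction and masses are not known exactly. Their poses are not given: they have to be found in the camera images.
- tray: Grey plastic tray fixed on the desk, four places in a 2 x 2 grid, centres at x, y = +-37 mm. Origin: on the desk under the grid's centre; +x far, +y left (turned up to 0.35 rad). Floor top at z = 5 mm. A centred carrier has 2 mm play to walls, 4 mm to its neighbours.
- tray_walls: The tray's walls, 8 mm thick, 14 mm above the floor, fixed round all places but the viewing corner, inner faces 74 mm from the tray's origin. Same origin and axes as the tray.
- place_view (a point): Centre of the tray's viewing corner (far left) place, on the floor of the tray. Places are 74 mm apart. No walls, but two spring stops; a carrier sliding in touches the pin ahead of it 1.5 to 15.5 mm beyond this centre. The rock carrier starts here.
- place_far_right (a point): Centre of the tray's far right place, on the floor of the tray. Places are 74 mm apart. The puck or the bar carrier starts here.
- place_near_left (a point): Centre of the tray's near left place, on the floor of the tray. Places are 74 mm apart. The bar or the puck carrier starts here.
- place_near_right (a point): Centre of the tray's near right place, on the floor of the tray. Places are 74 mm apart. Empty at the start.
- puck_carrier_post (a point): Point on the axis of the puck carrier's grip post: square, black, 16 x 16 mm, on the centre of the block, its top 45 mm above the block's top. The point is 15 mm below the post's top, 50 mm above the block's underside (z = 0.055 on the tray floor). x, y parallel to the tray's x, y; z up.
- bar_carrier_post (a point): Point on the axis of the bar carrier's grip post: square, black, 16 x 16 mm, on the centre of the block, its top 45 mm above the block's top. The point is 15 mm below the post's top, 50 mm above the block's underside (z = 0.055 on the tray floor). x, y parallel to the tray's x, y; z up.
- rock_carrier_post (a point): Point on the axis of the rock carrier's grip post: square, black, 16 x 16 mm, on the centre of the block, its top 45 mm above the block's top. The point is 15 mm below the post's top, 50 mm above the block's underside (z = 0.055 on the tray floor). x, y parallel to the tray's x, y; z up.
- puck_carrier: Loose carrier: grey aluminium block 70 x 70 mm, 20 mm thick, 0.25 to 0.5 kg, sliding easily (friction about 0.15), with a grip post on its centre; between the post and its -x edge it carries a dark grey round disc, 21 mm in diameter, 8 mm high. Origin: centre of its underside; axes parallel to the tray's, z up.
- bar_carrier: Loose carrier: grey aluminium block 70 x 70 mm, 20 mm thick, 0.25 to 0.5 kg, sliding easily (friction about 0.15), with a grip post on its centre; between the post and its -x edge it carries a dark grey straight bar along y, 16 x 56 mm, 7 mm high. Origin: centre of its underside; axes parallel to the tray's, z up.
- rock_carrier: Loose carrier: grey aluminium block 70 x 70 mm, 20 mm thick, 0.25 to 0.5 kg, sliding easily (friction about 0.15), with a grip post on its centre; between the post and its -x edge it carries a rough dark stone, about 18 x 26 mm, 10 mm high. Origin: centre of its underside; axes parallel to the tray's, z up.
- stop_far: Spring stop on the far (+x) side of the viewing corner, for a carrier coming from the near left place: fixed bracket 20 x 30 x 26 mm. Origin: under its inner face, on the tray floor; +x away from the corner. Its 8 mm spring pin, 13 mm above the floor, sticks out 10.5 to 24.5 mm (set anew each time, NOT measured); it yields from 4 N, then 5 N per mm for up to 8 mm, and springs back.
- stop_left: Spring stop on the left (+y) side of the viewing corner, for a carrier coming from the far right place: fixed bracket 20 x 30 x 26 mm. Origin: under its inner face, on the tray floor; +x away from the corner. Its 8 mm spring pin, 13 mm above the floor, sticks out 10.5 to 24.5 mm (set anew each time, NOT measured); it yields from 4 N, then 5 N per mm for up to 8 mm, and springs back.
- dropper_bottle: Small white dropper bottle, 29 x 28 x 69 mm, standing on the desk beside the tray; origin at the centre of its underside. To be left alone.
- loupe: Folded pocket loupe, 40 x 24 x 14 mm, lying on the desk; origin at the centre of its underside. To be left alone.
- rock_sand: Brown stone, 26 x 46 x 13 mm, lying on the desk; origin at the centre of its underside. To be left alone.
There are look-alikes about, which are no part of the job. Leave any purple look-alike of the puck_carrier alone.

How it is judged:
By the outcome, as a careful person would: the job done as asked, in the order asked, and still so for the second after the job is handed in, with the robot touching nothing.
It also fails if it takes over 72 s, if anything falls off the work surface, if the arm or the gripper's body presses on something with over 40 N, if the wrist force passes 120 N, or if a joint passes its speed limit or range.

## Robot

A 6-joint arm with a two-finger parallel gripper is mounted at the origin on a cart in front of the work surface, level with it; the furniture and walls round the work are solid. World frame = base frame: x ahead of the robot, y to its left, z up, the work surface at z = 0. Lengths are in mm, angles in rad, forces in N, time in s.
With the tool pointing down it reaches from about 275 to 1000 mm from the base axis. Payload 8.4 kg.
Tool frame: the origin (TCP) lies at the very end of the fingers, on their centre line; the grasp point (between the pads) lies 19 mm behind it (r.pinch_z is the distance from the TCP to the grasp point, in mm); z points along the fingers, y is the line along which they close (so a half turn about z gives the same grasp; the last joint's range is limited). The gripper opens to 85 mm and grips with 20 to 120 N. Pads are 22 mm wide; open, the fingers measure 114 mm over their backs; the gripper's body (76 mm by 85 mm) begins 54 mm behind the grasp point. The pads swing forward as they close: fully open they stand 13 mm farther back than shut.
Start: joints at [-1.278, 0.353, 1.633, -0, 1.155, -0.002], TCP at [181.591, -598.041, 231.281] pointing down, gripper open.
Joint ranges: [-2.63, 2.63], [-0.92, 2.1], [0.06, 2.66], [-1.3, 4.44], [0, 2.69], [-3.02, 3.02]. Speed limits (rad/s): [2.22, 2.22, 2.79, 3.14, 3.14, 3.14].

## Interface

Orientations are given as [roll, pitch, yaw] about the fixed x, y, z axes, in that order (R = Rz(yaw) Ry(pitch) Rx(roll)).
In Python, from rig import r gives the robot as it stands.
- The arm moves only by the tool carry_out, never from a script. Its argument "series" is a list of rows, each a list of 7 numbers: the turn, a rotation vector about the tool's x, y, z as a fraction of full scale, then the shift along the tool's x, y, z as a fraction of full scale, then the gripper command: -1 is fully open, 1 is shut, values between are in proportion. A call has 1 to 8 rows; each row is the pose to reach, as a shift and turn from the pose commanded when the call began, along the tool's axes at that moment, turning the shorter way round; what a row does not reach only later rows make up. Full scale, the value 1, is 0.25 m for a shift and pi rad for a turn. A row lasts 1/8 s, in which the tool goes at most 62.5 mm and 10.7 degrees, less where a joint would pass 70% of its speed; a pose out of reach is approached as far as the arm can. A call with a number of a shift or a turn outside -1 to 1 is refused whole. A call with a gripper value outside its range is refused whole. The fingers move at their own pace and stop on an object; "force" is the grip in N (left out, the last holds). Time passes only in rows, so rows that repeat a pose let the fingers close. It gives the time, the measured TCP pose, the force, the opening and the grip force at its end, in the units of the state.
- r.sense(): the state, without advancing time (a new reading comes with each control period).
- r.grab_frame(name): name is "side" or "top"; returns the picture (480x640x3 uint8, red, green, blue); there is no depth.
- r.get_calibration(name): a dict with "K" (3x3 intrinsics, pixels), "pose" (4x4, takes a point from camera to world coordinates). Camera axes: x right, y up, looking along -z (the intrinsics and any distortion apply to the point x, -y, -z); pixel columns grow to the right and rows downward; lengths in mm; the calibration is good to about 2 mm. A picture is of the moment at which its call begins. get_calibration takes no time and is no camera call.
- r.sign_off(): hands the job in; it is judged then, once.
Trained networks look in the newest picture that a camera, given by its name, has taken for a name from the list of things; names that differ only in an ending like _2 or _b are one class to them, and where a whole thing is asked for, a point or a joint stands for the part that bears it (a point fixed in the world has none). Each returns a list of dicts, best first, with "score" (0 to 1); they miss things now and then, are a little off and sometimes report something else, mostly with a low value. They report only what shows in the picture. A call takes as long as a camera call. They do not tell look-alikes from the thing itself.
- r.silhouettes(camera, label): "region" (480x640 bool, what is visible of it) and "position" ([row, column] in pixels, amid what is visible of it).
The state is a dict: "clock": time; "qpos": joint angles; "qvel": joint speeds; "joint_efforts": joint torques, N m; "eef_pos": TCP position; "tcp_rot": TCP orientation; "contact_force": force on the tool from outside, world axes, zero at the start; "wrist_torque": the same for the moment, N m; "opening": opening from 0.0 (shut) to 1.0 (fully open); "grasp_force": force on a finger pad.
Only numpy, scipy, OpenCV 4.12 (cv2) and the standard library are available. Lean on these libraries where they do the work, as an engineer would, in place of code of your own. Each camera call takes 0.05 s, during which the arm holds its last target. There are 200 camera calls.

## Working session

There is one attempt and no reset: what is moved stays moved. The work goes in short steps, Python scripts to look and compute and a tool call to move; the robot and the scene stay as the last step left them, time stands still between calls to the robot, and variables do not carry over. Pictures are saved under pics/ and viewed, at most 10 in all, crops included, and the job is handed in when it is done.

Besides the shell and the picture viewer there is one more tool, called after ">>>" in YAML: its name, and indented under it one key for each argument. carry_out: Moves the arm, as the interface text tells. Its arguments: {"type":"object","properties":{"series":{"type":"array"},"force":{"type":"number"}},"required":["series"]}

```bash
mkdir -p pics; ls
python3 - <<'E'
from rig import r
import cv2,numpy as np
for n in("top","side"):
    im=r.grab_frame(n); cv2.imwrite(f"pics/{n}0.png",im[:,:,::-1])
    c=r.get_calibration(n); print(n,{k:np.round(v,3).tolist() if not isinstance(v,str) else v for k,v in c.items()})
print(r.sense())
E
```

```text
pics
top {'K': [[474.114, 0.0, 318.276], [0.0, 474.114, 240.804], [0.0, 0.0, 1.0]], 'pose': [[-0.016, 0.988, -0.154, 451.102], [-1.0, -0.012, 0.028, -9.525], [0.026, 0.155, 0.988, 968.146], [0.0, 0.0, 0.0, 1.0]]}
side {'K': [[570.317, 0.0, 323.168], [0.0, 570.317, 239.178], [0.0, 0.0, 1.0]], 'pose': [[-0.877, 0.249, -0.411, 53.814], [-0.48, -0.448, 0.754, 941.971], [0.004, 0.859, 0.512, 718.806], [0.0, 0.0, 0.0, 1.0]]}
{'clock': 0.1, 'qpos': array([-1.27837408e+00,  3.53550036e-01,  1.63407989e+00, -1.36185222e-05,
        1.15521453e+00, -2.36185566e-03]), 'qvel': array([-0.0021341 , -0.00321188, -0.00133353, -0.00260856, -0.00080085,
       -0.00209699]), 'joint_efforts': array([ 1.54629101e-04, -6.06355906e+01, -3.42817926e+01, -5.08963069e-05,
        3.97556156e-03, -2.78687239e-06]), 'eef_pos': array([ 181.47443157, -597.61105022,  230.64617072]), 'tcp_rot': array([-3.14034083e+00,  9.49584749e-06,  2.94789616e-01]), 'contact_force': array([-0.27222694, -0.85265485, -0.36111295]), 'wrist_torque': array([ 0.02446632, -0.01205937, -0.01378916]), 'grasp_force': 0.0, 'opening': 0.9980473842730526}
```

View pics/top0.png

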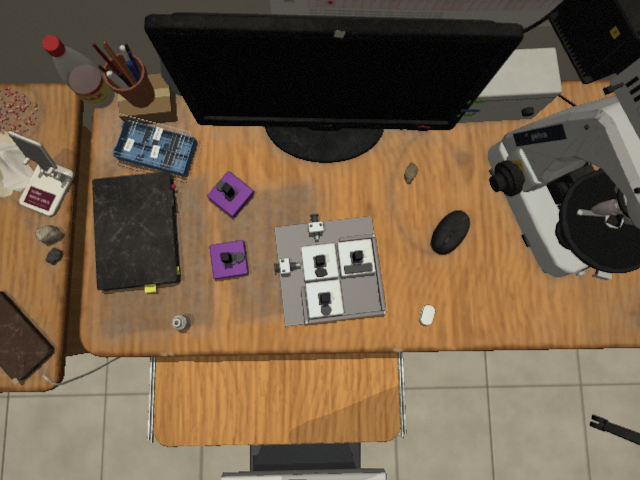

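View pics/side0.png

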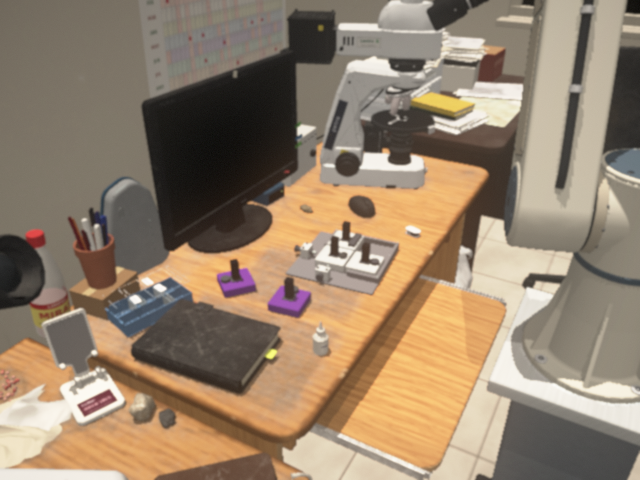

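Top picture: tray around (330,272). The viewing corner (320,262) holds one carrier, the far right (356,255) another and the near left (325,298) a third, and the near right (365,300) is empty. The purple look-alikes are at (230,193) and (229,259). The candidates for the puck carrier are (325,298), (320,262), (356,255) and the two purple ones. I'll check them in a close crop.

```bash
cat > h.py <<'E'
from rig import r
import numpy as np,cv2
def ray(cam,uv,z):
    c=r.get_calibration(cam);K=np.array(c["K"]);P=np.array(c["pose"])
    uv=np.atleast_2d(uv).astype(float)
    d=np.c_[(uv[:,0]-K[0,2])/K[0,0],-(uv[:,1]-K[1,2])/K[1,1],-np.ones(len(uv))]@P[:3,:3].T
    o=P[:3,3]; return (o+d*((z-o[2])/d[:,2])[:,None])[:,:2]
def proj(cam,X):
    c=r.get_calibration(cam);K=np.array(c["K"]);P=np.array(c["pose"])
    p=(np.atleast_2d(X)-P[:3,3])@P[:3,:3]
    return np.c_[K[0,2]+K[0,0]*p[:,0]/-p[:,2],K[1,2]-K[1,1]*p[:,1]/-p[:,2]]
E
python3 - <<'E'
from h import *
im=r.grab_frame("top")
cv2.imwrite("pics/crop1.png",cv2.resize(im[205:335,262:397],None,fx=4.4,fy=4.4,interpolation=cv2.INTER_CUBIC)[:,:,::-1])
for n,z in [("tray",5),("puck_carrier",20),("bar_carrier",20),("rock_carrier",20),("stop_far",26),("stop_left",26),("puck_carrier_post",45)]:
    for d in r.silhouettes("top",n)[:3]:
        m=d["region"].astype(np.uint8); q=cv2.minAreaRect(cv2.findNonZero(m))
        p=d["position"]; print(n,round(d["score"],2),np.round(p),m.sum(),ray("top",[p[1],p[0]],z).round(1),np.round(q[1],1),round(q[2],1), ray("top",cv2.boxPoints(q),z).round().tolist() if n=="tray" else "")
E
```

```text
tray 0.73 [276. 336.] 6249 [[529.3 -71.8]] [107.9 105.5] 82.7 [[647.0, 67.0], [673.0, -151.0], [452.0, -171.0], [429.0, 40.0]]
puck_carrier 0.83 [195. 230.] 1197 [[697.1 143.9]] [36.  34.5] 39.0 
puck_carrier 0.61 [295. 325.] 1243 [[490.8 -47.7]] [35.7 35.6] 83.2 
puck_carrier 0.59 [258. 229.] 1291 [[565.7 143.6]] [37.6 37.3] 80.5 
bar_carrier 0.91 [256. 355.] 1199 [[ 566.5 -110.1]] [34.8 35.2] 83.4 
bar_carrier 0.21 [313. 426.] 206 [[ 450.6 -247.8]] [12. 19.] 18.4 
rock_carrier 0.72 [260. 321.] 1189 [[559.1 -41.9]] [35.  34.9] 82.9 
stop_far 0.66 [227. 312.] 240 [[627.6 -23.2]] [24. 14.] 90.0 
stop_left 0.83 [266. 284.] 266 [[548.6  32.4]] [24.  16.7] 22.6 
puck_carrier_post 0.91 [297. 325.] 1300 [[485.7 -46.4]] [37.3 36.3] 84.3 
puck_carrier_post 0.79 [192. 232.] 1214 [[695.1 135.8]] [35.6 35. ] 38.7 
puck_carrier_post 0.58 [258. 228.] 1277 [[563.5 141.9]] [37.  36.3] 82.2
```

View pics/crop1.png

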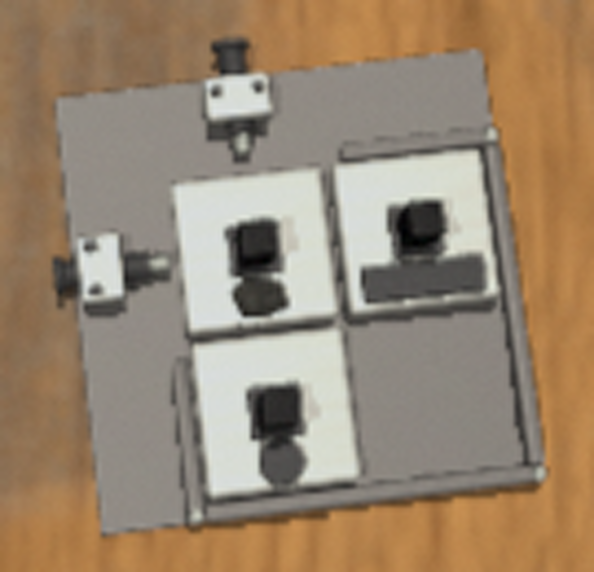

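The crop confirms it: round disc on the near-left carrier (post top at crop (280,408)), bar at far right (424,220), rough rock in the viewing corner (258,242). The near right is empty. I choose the near-left carrier, so the stop in question is stop_far.

Run:
```python
from h import *
f=lambda a:(np.array(a,float)+.5)/4.4-.5+[262,205]
B={'puck':[(192,340),(346,326),(359,478),(208,498)],'rock':[(172,183),(322,168),(338,320),(190,334)],'bar':[(335,164),(482,150),(497,298),(350,312)]}
T={'puck':(280,408),'rock':(258,242),'bar':(424,220)}
for k in B:
    w=ray("top",f(B[k]),25); e=np.r_[w[0]-w[3],w[1]-w[2]].reshape(2,2).sum(0); g=w[0]+w[3]-w[1]-w[2]
    print(k,w.mean(0).round(1),"post",ray("top",f([T[k]]),70).round(1),"yaw",np.arctan2(e[1],e[0]).round(3),np.arctan2(-g[0],g[1]).round(3),np.linalg.norm(e)/2,np.linalg.norm(g)/2)
w=ray("top",f([(492,132),(540,474),(196,518)]),19);print("wallcorners",w.round(1)) 
# side camera check of posts
for n in ("bar","rock","puck"):
    for d in r.silhouettes("side",n+"_carrier_post")[:3]: print(n,round(d["score"],2),np.round(d["position"]),d["region"].sum())
im=r.grab_frame("side")
cv2.imwrite("pics/crop2.png",cv2.resize(im[210:300,280:410],None,fx=6,fy=6,interpolation=cv2.INTER_CUBIC)[:,:,::-1])
```

```text
puck [484.3 -46.4] post [[483.5 -46.3]] yaw 0.076 0.095 69.4957475403542 69.03144875233053
rock [556.3 -38.3] post [[555.1 -38. ]] yaw 0.095 0.084 69.65137899863505 68.12341707010206
bar [ 564.6 -111.7] post [[ 563.8 -110.4]] yaw 0.072 0.082 68.23355271688928 67.64045902835902
wallcorners [[ 610.9 -148.9]
 [ 454.  -165.3]
 [ 436.9   -9.8]]
bar 0.55 [242. 351.] 518
rock 0.6 [259. 334.] 826
puck 0.71 [281. 234.] 971
puck 0.68 [300. 289.] 1025
puck 0.64 [259. 366.] 749
```

View pics/crop2.png

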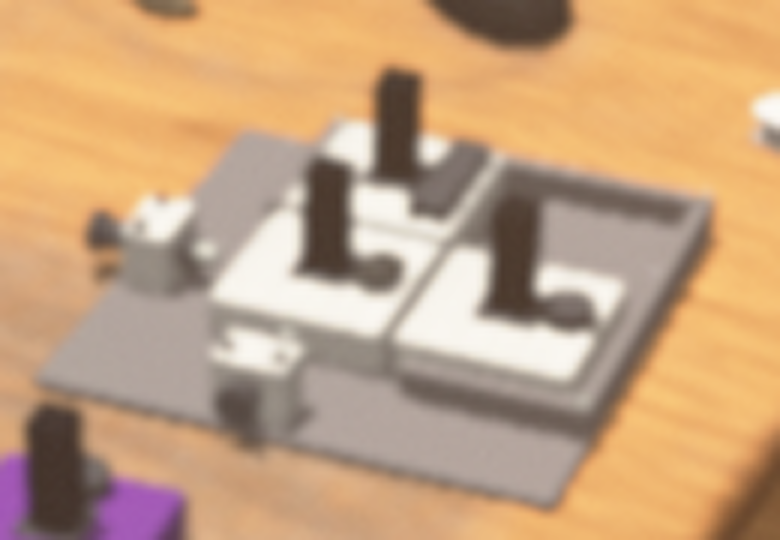

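Side crop: three posts in the tray and both stops; it agrees with the top view. Tray centre is about (524,-79), yaw about 0.108. I'll go above the bar carrier with the fingers closing along tray x.

>>> carry_out:
  series:
    - [0, 0, -0.22, 0.98, -0.684, 0, -0.3]
    - [0, 0, -0.22, 0.98, -0.684, 0, -0.3]
    - [0, 0, -0.22, 0.98, -0.684, 0, -0.3]
    - [0, 0, -0.22, 0.98, -0.684, 0, -0.3]
    - [0, 0, -0.22, 0.98, -0.684, 0, -0.3]
    - [0, 0, -0.22, 0.98, -0.684, 0, -0.3]
  force: 40

```text
clock: 1.45
eef_pos: [368.0, -360.9, 231.5]
tcp_rot: [3.141, -0.001, 0.99]
contact_force: [0.2, -0.8, 0.2]
opening: 0.648
grasp_force: 0.0
```

```bash
cat >> h.py <<'E'
from scipy.spatial.transform import Rotation as Ro
def go(x,y,z,yaw=1.679):
    "fractions for a move from the measured pose to a world TCP pose, tool down"
    s=r.sense(); R=Ro.from_euler('xyz',s['tcp_rot']); t=(R.inv()*Ro.from_euler('xyz',[np.pi,0,yaw])).as_rotvec()/np.pi
    d=R.inv().apply(np.array([x,y,z])-s['eef_pos'])/250
    print("t",round(s['clock'],2),"at",s['eef_pos'].round(1),s['tcp_rot'].round(3),"F",s['contact_force'].round(1),"turn",t.round(4),"shift",d.round(4))
E
python3 -c "
from h import *
go(564.2,-111,130)"
```

```text
t 1.45 at [ 368.  -360.9  231.5] [ 3.141e+00 -1.000e-03  9.900e-01] F [ 0.2 -0.8  0.2] turn [ 1.000e-04 -1.000e-04 -2.194e-01] shift [1.2661 0.1073 0.4066]
```

>>> carry_out:
  series:
    - [0, 0, -0.219, 1.0, 0.08, 0.2, -0.3]
    - [0, 0, -0.219, 1.0, 0.08, 0.2, -0.3]
    - [0, 0, -0.219, 1.0, 0.08, 0.2, -0.3]
    - [0, 0, -0.219, 1.0, 0.08, 0.2, -0.3]
    - [0, 0, -0.219, 1.0, 0.08, 0.2, -0.3]
    - [0, 0, -0.219, 1.0, 0.08, 0.2, -0.3]

```text
clock: 2.2
eef_pos: [520.8, -166.3, 181.1]
tcp_rot: [-3.141, 0.0, 1.674]
contact_force: [0.7, 0.2, -0.2]
opening: 0.65
grasp_force: 0.0
```

```bash
python3 -c "
from h import *
go(564.2,-111,110)"
```

```text
t 2.2 at [ 520.8 -166.3  181.1] [-3.141  0.     1.674] F [ 0.7  0.2 -0.2] turn [-0.0002  0.0001 -0.0016] shift [0.2024 0.1955 0.2842]
```

>>> carry_out:
  series:
    - [0, 0, 0, 0.2, 0.195, 0.284, -0.3]
    - [0, 0, 0, 0.2, 0.195, 0.284, -0.3]
    - [0, 0, 0, 0.2, 0.195, 0.284, -0.3]
    - [0, 0, 0, 0.2, 0.195, 0.284, -0.3]

```text
clock: 2.7
eef_pos: [564.0, -112.8, 111.1]
tcp_rot: [3.141, 0.001, 1.672]
contact_force: [-0.1, -0.3, 0.4]
opening: 0.652
grasp_force: 0.0
```

Run:
```python
from h import *
go(564.2,-111,41)
for n,o in (("side",(290,180)),):
    im=r.grab_frame(n); cv2.imwrite("pics/c3.png",cv2.resize(im[170:300,270:430],None,fx=4.5,fy=4.5,interpolation=cv2.INTER_CUBIC)[:,:,::-1])
p=r.sense()['eef_pos']; print((proj("side",p)-[270,170])*4.5, (proj("side",[[563.8,-110.8,70],[555.5,-38,70],[483.8,-46.3,70]])-[270,170])*4.5)
```

```text
t 2.7 at [ 564.  -112.8  111.1] [3.141e+00 1.000e-03 1.672e+00] F [-0.1 -0.3  0.4] turn [ 0.0001  0.0002 -0.0021] shift [0.0072 0.0012 0.2804]
[[348.9138266  160.25760469]] [[345.97267357 232.82727041]
 [295.25137925 298.8478528 ]
 [433.11811239 327.53000472]]
```

View pics/c3.png

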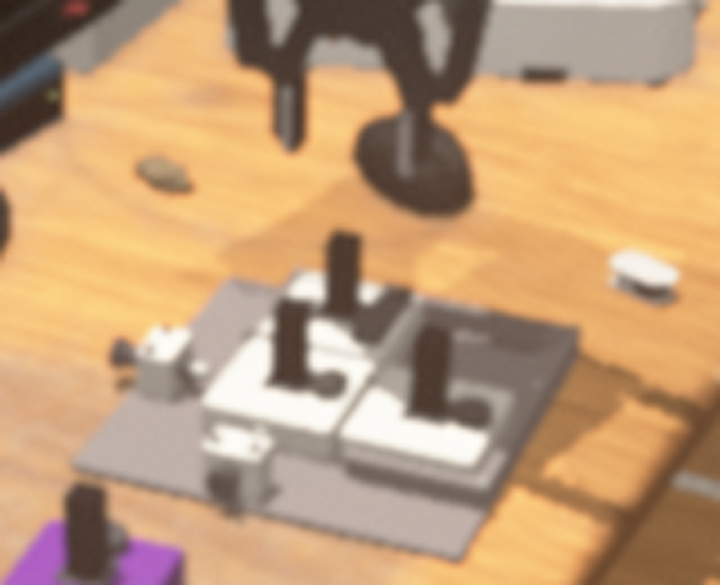

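Side view: fingers straddle the bar post (top at (344,236), predicted (346,233)). Descend and grip lightly.

>>> carry_out:
  series:
    - [0, 0, -0.002, 0.006, 0.0, 0.28, -0.3]
    - [0, 0, -0.002, 0.006, 0.0, 0.28, -0.3]
    - [0, 0, -0.002, 0.006, 0.0, 0.28, -0.3]
    - [0, 0, -0.002, 0.006, 0.0, 0.28, 1]
    - [0, 0, -0.002, 0.006, 0.0, 0.28, 1]
    - [0, 0, -0.002, 0.006, 0.0, 0.28, 1]
    - [0, 0, -0.002, 0.006, 0.0, 0.28, 1]
    - [0, 0, -0.002, 0.006, 0.0, 0.28, 1]
  force: 30

```text
clock: 3.75
eef_pos: [565.2, -109.8, 41.9]
tcp_rot: [3.14, 0.001, 1.68]
contact_force: [-1.7, -1.1, 8.9]
opening: 0.18
grasp_force: 32.5
```

Run:
```python
from h import *
s=r.sense();print(s['opening'],s['grasp_force'],s['wrist_torque'])
c,si=np.cos(.108),np.sin(.108)
go(524-37*c+37*si*-1*-1, -79-37*si-37*c, 41)
```

```text
0.17998413160337517 32.49474763870239 [-0.08893875  0.29625185  0.00705806]
t 3.75 at [ 565.2 -109.8   41.9] [3.14e+00 1.00e-03 1.68e+00] F [-1.7 -1.1  8.9] turn [0.0007 0.0003 0.0005] shift [-0.0071 -0.2987  0.0028]
```

>>> carry_out:
  series:
    - [0, 0, 0, -0.001, -0.06, 0, 1]
    - [0, 0, 0, -0.002, -0.12, 0, 1]
    - [0, 0, 0, -0.003, -0.18, 0, 1]
    - [0, 0, 0, -0.004, -0.24, 0, 1]
    - [0, 0, 0, -0.004, -0.28, 0, 1]
    - [0, 0, 0, -0.004, -0.294, 0, 1]
    - [0, 0, 0, -0.004, -0.294, 0, 1]

```text
clock: 4.62
eef_pos: [491.8, -119.0, 41.8]
tcp_rot: [3.139, 0.001, 1.68]
contact_force: [-1.3, -0.4, 12.9]
opening: 0.183
grasp_force: 33.2
```

Run:
```python
from h import *
go(491.2,-119.8,41); s=r.sense(); print(s['grasp_force'],s['wrist_torque'])
im=r.grab_frame("top")
cv2.imwrite("pics/crop4.png",cv2.resize(im[205:335,262:397],None,fx=4.4,fy=4.4,interpolation=cv2.INTER_CUBIC)[:,:,::-1])
```

```text
t 4.62 at [ 491.8 -119.    41.8] [3.139e+00 1.000e-03 1.680e+00] F [-1.3 -0.4 12.9] turn [0.0007 0.0003 0.0004] shift [-0.0028 -0.0027  0.0032]
33.202545046806335 [-0.1689254   0.37389643 -0.01417129]
```

View pics/crop4.png

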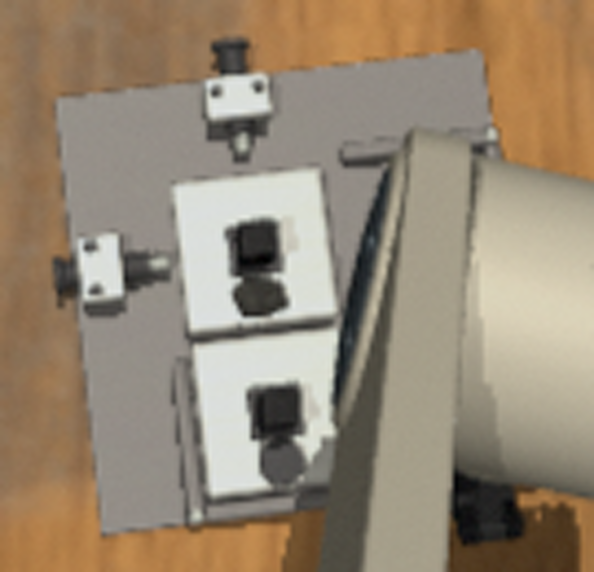

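The bar carrier has gone; the rock and puck carriers haven't moved (posts (258,242) and (280,408)). Release and go above the rock post.

>>> carry_out:
  series:
    - [0, 0, 0, 0, 0, 0, -0.3]
    - [0, 0, 0, 0, 0, 0, -0.3]
    - [0, 0, 0, 0, 0, 0, -0.3]
    - [0, 0, 0, 0, 0, -0.2, -0.3]
    - [0, 0, 0, 0, 0, -0.28, -0.3]
    - [0, 0, 0, 0.15, 0.14, -0.28, -0.3]
    - [0, 0, 0, 0.295, 0.288, -0.28, -0.3]
    - [0, 0, 0, 0.295, 0.288, -0.28, -0.3]

```text
clock: 5.68
eef_pos: [556.9, -35.2, 110.4]
tcp_rot: [3.14, -0.0, 1.683]
contact_force: [-0.2, -0.1, -0.3]
opening: 0.65
grasp_force: 0.0
```

Run:
```python
from h import *
go(555.6,-38.1,42)
```

```text
t 5.67 at [556.9 -35.2 110.4] [ 3.14  -0.     1.683] F [-0.2 -0.1 -0.3] turn [ 0.0006 -0.      0.0013] shift [-0.0112 -0.0068  0.2735]
```

>>> carry_out:
  series:
    - [0, 0, 0.001, -0.011, -0.005, 0.274, -0.3]
    - [0, 0, 0.001, -0.011, -0.005, 0.274, -0.3]
    - [0, 0, 0.001, -0.011, -0.005, 0.274, -0.3]
    - [0, 0, 0.001, -0.011, -0.005, 0.274, 1]
    - [0, 0, 0.001, -0.011, -0.005, 0.274, 1]
    - [0, 0, 0.001, -0.011, -0.005, 0.274, 1]
    - [0, 0, 0.001, -0.011, -0.005, 0.274, 1]
    - [0, 0, 0.001, -0.011, -0.005, 0.274, 1]
  force: 30

```text
clock: 6.68
eef_pos: [555.0, -40.5, 43.4]
tcp_rot: [3.139, 0.001, 1.677]
contact_force: [-0.8, -0.9, 6.6]
opening: 0.182
grasp_force: 29.9
```

Run:
```python
from h import *
go(564.8,-111.8,42);s=r.sense(); print(s['opening'],s['grasp_force'],s['wrist_torque'])
```

```text
t 6.67 at [555.  -40.5  43.4] [3.139e+00 1.000e-03 1.677e+00] F [-0.8 -0.9  6.6] turn [ 0.0008  0.0002 -0.0006] shift [-0.2878  0.0087  0.0058]
0.18208381656760875 29.890759885311127 [-0.07154117  0.1479783  -0.02164745]
```

>>> carry_out:
  series:
    - [0, 0, 0, -0.06, 0.001, 0, 1]
    - [0, 0, 0, -0.12, 0.001, 0, 1]
    - [0, 0, 0, -0.18, 0.001, 0, 1]
    - [0, 0, 0, -0.24, 0.002, 0, 1]
    - [0, 0, 0, -0.28, 0.002, 0, 1]
    - [0, 0, 0, -0.293, 0.002, 0, 1]
    - [0, 0, 0, -0.293, 0.002, 0, 1]

```text
clock: 7.55
eef_pos: [563.4, -113.8, 43.4]
tcp_rot: [3.139, 0.001, 1.677]
contact_force: [0.0, -0.3, 5.4]
opening: 0.185
grasp_force: 29.7
```

Run:
```python
from h import *
go(564.8,-111.8,42);s=r.sense(); print(s['opening'],s['grasp_force'],s['wrist_torque'])
im=r.grab_frame("side")
cv2.imwrite("pics/c5.png",cv2.resize(im[170:300,270:430],None,fx=4.5,fy=4.5,interpolation=cv2.INTER_CUBIC)[:,:,::-1])
```

```text
t 7.55 at [ 563.4 -113.8   43.4] [3.139e+00 1.000e-03 1.677e+00] F [ 0.  -0.3  5.4] turn [ 0.0009  0.0004 -0.0007] shift [0.0074 0.0064 0.0058]
0.18504010896923842 29.7139111161232 [-0.14903752  0.1245587   0.00705763]
```

View pics/c5.png

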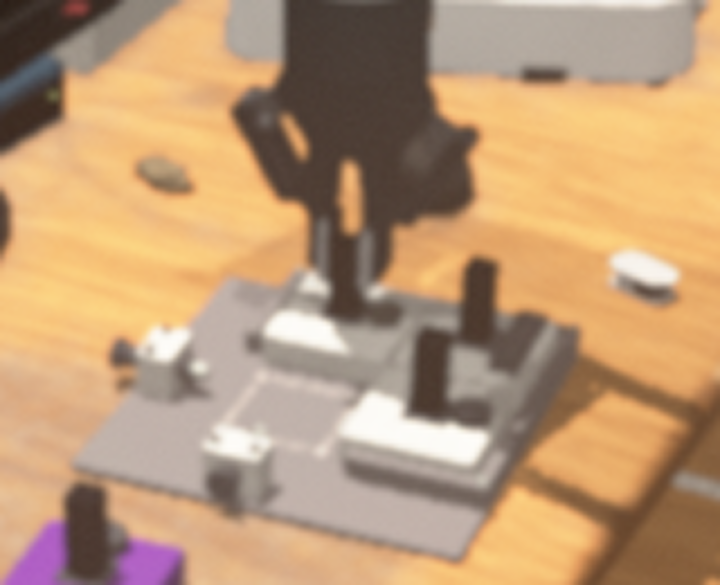

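The rock carrier is at far right, the bar at near right, and the viewing corner is free. On to the puck post.

>>> carry_out:
  series:
    - [0, 0, 0, 0, 0, 0, -0.3]
    - [0, 0, 0, 0, 0, 0, -0.3]
    - [0, 0, 0, 0, 0, 0, -0.3]
    - [0, 0, 0, 0, 0, -0.2, -0.3]
    - [0, 0, 0, 0, 0, -0.27, -0.3]
    - [0, 0, 0, 0.15, -0.14, -0.27, -0.3]
    - [0, 0, 0, 0.303, -0.287, -0.27, -0.3]
    - [0, 0, 0, 0.303, -0.287, -0.27, -0.3]

```text
clock: 8.6
eef_pos: [478.9, -43.6, 108.7]
tcp_rot: [-3.138, -0.001, 1.679]
contact_force: [1.3, -0.2, 0.9]
opening: 0.648
grasp_force: 0.0
```

Run:
```python
from h import *
go(483.9,-46.3,42)
```

```text
t 8.6 at [478.9 -43.6 108.7] [-3.138e+00 -1.000e-03  1.679e+00] F [ 1.3 -0.2  0.9] turn [-0.0011 -0.0003 -0.0001] shift [-0.013   0.0196  0.2666]
```

>>> carry_out:
  series:
    - [0, 0, 0, 0, 0, 0.1, -0.3]
    - [0, 0, 0, 0, 0, 0.1, -0.3]
    - [0, 0, 0, 0, 0, 0.1, -0.3]

```text
clock: 8.98
eef_pos: [483.2, -45.6, 84.6]
tcp_rot: [3.142, 0.0, 1.677]
contact_force: [-0.3, -0.0, 0.6]
opening: 0.652
grasp_force: 0.0
```

Run:
```python
from h import *
go(483.9,-46.3,42)
```

```text
t 8.97 at [483.2 -45.6  84.6] [3.142 0.    1.677] F [-0.3 -0.   0.6] turn [ 0.      0.     -0.0007] shift [-0.003   0.0025  0.1702]
```

>>> carry_out:
  series:
    - [0, 0, 0, -0.003, 0.002, 0.17, -0.3]
    - [0, 0, 0, -0.003, 0.002, 0.17, -0.3]
    - [0, 0, 0, -0.003, 0.002, 0.17, -0.3]
    - [0, 0, 0, -0.003, 0.002, 0.17, 1]
    - [0, 0, 0, -0.003, 0.002, 0.17, 1]
    - [0, 0, 0, -0.003, 0.002, 0.17, 1]
    - [0, 0, 0, -0.003, 0.002, 0.17, 1]
    - [0, 0, 0, -0.003, 0.002, 0.17, 1]
  force: 50

```text
clock: 9.98
eef_pos: [483.9, -46.1, 42.8]
tcp_rot: [3.14, 0.0, 1.677]
contact_force: [-2.1, 0.5, 7.0]
opening: 0.177
grasp_force: 48.9
```

Run:
```python
from h import *
go(556.8,-38.2,42);s=r.sense(); print(s['opening'],s['grasp_force'],s['wrist_torque'])
```

```text
t 9.97 at [483.9 -46.1  42.8] [3.14  0.    1.677] F [-2.1  0.5  7. ] turn [ 0.0004  0.0001 -0.0006] shift [0.0005 0.2932 0.0034]
0.17681190043230455 48.89114320278168 [-0.04162944  0.20777409 -0.0089467 ]
```

>>> carry_out:
  series:
    - [0, 0, 0, 0, 0.06, 0, 1]
    - [0, 0, 0, 0, 0.12, 0, 1]
    - [0, 0, 0, 0, 0.18, 0, 1]
    - [0, 0, 0, 0, 0.24, 0, 1]
    - [0, 0, 0, 0, 0.27, 0, 1]
    - [0, 0, 0, 0, 0.284, 0, 1]
    - [0, 0, 0, 0, 0.288, 0, 1]
    - [0, 0, 0, 0, 0.29, 0, 1]

```text
clock: 10.98
eef_pos: [555.8, -38.4, 42.8]
tcp_rot: [3.141, 0.0, 1.677]
contact_force: [-0.7, 0.2, 8.4]
opening: 0.176
grasp_force: 50.2
```

Run:
```python
from h import *
go(556.8,-38.2,42);s=r.sense(); print(s['opening'],s['grasp_force'],s['wrist_torque'])
```

```text
t 10.97 at [555.8 -38.4  42.8] [3.141 0.    1.677] F [-0.7  0.2  8.4] turn [ 0.0003  0.0001 -0.0006] shift [0.0006 0.0041 0.0031]
0.17614641390595956 50.20814895629883 [-0.04072106  0.27228627 -0.03837295]
```

>>> carry_out:
  series:
    - [0, 0, 0, 0, 0.002, 0, 1]
    - [0, 0, 0, 0, 0.004, 0, 1]
    - [0, 0, 0, 0, 0.006, 0, 1]
    - [0, 0, 0, 0, 0.008, 0, 1]

```text
clock: 11.48
eef_pos: [557.7, -38.2, 42.8]
tcp_rot: [3.141, 0.0, 1.677]
contact_force: [-2.2, 0.2, 8.5]
opening: 0.173
grasp_force: 50.2
```

>>> carry_out:
  series:
    - [0, 0, 0, 0, 0.002, 0, 1]
    - [0, 0, 0, 0, 0.004, 0, 1]
    - [0, 0, 0, 0, 0.006, 0, 1]
    - [0, 0, 0, 0, 0.008, 0, 1]

```text
clock: 11.98
eef_pos: [559.7, -38.0, 42.8]
tcp_rot: [3.141, 0.0, 1.677]
contact_force: [-2.1, 0.4, 9.3]
opening: 0.173
grasp_force: 50.2
```

Sliding friction is about 2 N, with no contact yet.

>>> carry_out:
  series:
    - [0, 0, 0, 0, 0.002, 0, 1]
    - [0, 0, 0, 0, 0.004, 0, 1]
    - [0, 0, 0, 0, 0.006, 0, 1]
    - [0, 0, 0, 0, 0.008, 0, 1]

```text
clock: 12.48
eef_pos: [561.7, -37.8, 42.8]
tcp_rot: [3.141, 0.0, 1.677]
contact_force: [-1.0, 0.4, 8.4]
opening: 0.179
grasp_force: 50.2
```

>>> carry_out:
  series:
    - [0, 0, 0, 0, 0.002, 0, 1]
    - [0, 0, 0, 0, 0.004, 0, 1]
    - [0, 0, 0, 0, 0.006, 0, 1]
    - [0, 0, 0, 0, 0.008, 0, 1]

```text
clock: 12.98
eef_pos: [563.7, -37.6, 42.8]
tcp_rot: [3.141, 0.0, 1.677]
contact_force: [-2.2, -0.0, 8.5]
opening: 0.176
grasp_force: 50.2
```

>>> carry_out:
  series:
    - [0, 0, 0, 0, 0.002, 0, 1]
    - [0, 0, 0, 0, 0.004, 0, 1]
    - [0, 0, 0, 0, 0.006, 0, 1]
    - [0, 0, 0, 0, 0.008, 0, 1]

```text
clock: 13.48
eef_pos: [565.7, -37.4, 42.8]
tcp_rot: [3.141, 0.0, 1.677]
contact_force: [-2.0, -1.2, 8.1]
opening: 0.178
grasp_force: 50.1
```

>>> carry_out:
  series:
    - [0, 0, 0, 0, 0.002, 0, 1]
    - [0, 0, 0, 0, 0.004, 0, 1]
    - [0, 0, 0, 0, 0.006, 0, 1]
    - [0, 0, 0, 0, 0.008, 0, 1]

```text
clock: 13.98
eef_pos: [567.7, -37.2, 42.8]
tcp_rot: [3.141, 0.0, 1.677]
contact_force: [-1.6, -0.3, 8.4]
opening: 0.181
grasp_force: 50.1
```

>>> carry_out:
  series:
    - [0, 0, 0, 0, 0.002, 0, 1]
    - [0, 0, 0, 0, 0.004, 0, 1]
    - [0, 0, 0, 0, 0.006, 0, 1]
    - [0, 0, 0, 0, 0.008, 0, 1]

```text
clock: 14.48
eef_pos: [568.6, -37.1, 42.8]
tcp_rot: [-3.14, 0.0, 1.677]
contact_force: [-6.2, -1.3, 13.0]
opening: 0.18
grasp_force: 50.8
```

Contact. Go on in smaller steps.

>>> carry_out:
  series:
    - [0, 0, 0, 0, 0.002, 0, 1]
    - [0, 0, 0, 0, 0.004, 0, 1]
    - [0, 0, 0, 0, 0.004, 0, 1]

```text
clock: 14.85
eef_pos: [569.0, -37.0, 42.8]
tcp_rot: [-3.139, -0.0, 1.677]
contact_force: [-8.2, -0.2, 15.0]
opening: 0.179
grasp_force: 51.0
```

>>> carry_out:
  series:
    - [0, 0, 0, 0, 0.002, 0, 1]
    - [0, 0, 0, 0, 0.004, 0, 1]
    - [0, 0, 0, 0, 0.004, 0, 1]

```text
clock: 15.22
eef_pos: [569.4, -36.9, 42.8]
tcp_rot: [-3.138, -0.0, 1.677]
contact_force: [-10.3, -1.0, 18.0]
opening: 0.18
grasp_force: 51.4
```

>>> carry_out:
  series:
    - [0, 0, 0, 0, 0.002, 0, 1]
    - [0, 0, 0, 0, 0.004, 0, 1]
    - [0, 0, 0, 0, 0.004, 0, 1]

```text
clock: 15.6
eef_pos: [569.8, -36.8, 42.8]
tcp_rot: [-3.137, -0.0, 1.677]
contact_force: [-12.4, -2.4, 20.0]
opening: 0.178
grasp_force: 51.7
```

>>> carry_out:
  series:
    - [0, 0, 0, 0, 0, 0, 1]
    - [0, 0, 0, 0, 0, 0, 1]
    - [0, 0, 0, 0, 0, 0, 1]
    - [0, 0, 0, 0, 0, 0, 1]
    - [0, 0, 0, 0, 0, 0, 1]
    - [0, 0, 0, 0, 0, 0, 1]
    - [0, 0, 0, 0, 0, 0, 1]
    - [0, 0, 0, 0, 0, 0, 1]

```text
clock: 16.6
eef_pos: [569.8, -36.8, 42.8]
tcp_rot: [-3.137, -0.0, 1.677]
contact_force: [-12.4, -1.4, 21.2]
opening: 0.175
grasp_force: 51.7
```

>>> carry_out:
  series:
    - [0, 0, 0, 0, 0, 0, 1]
    - [0, 0, 0, 0, 0, 0, 1]
    - [0, 0, 0, 0, 0, 0, 1]
    - [0, 0, 0, 0, 0, 0, 1]

```text
clock: 17.1
eef_pos: [569.9, -36.8, 42.8]
tcp_rot: [-3.137, -0.0, 1.677]
contact_force: [-11.4, -2.0, 18.7]
opening: 0.181
grasp_force: 51.7
```

>>> carry_out:
  series:
    - [0, 0, 0, 0, -0.004, 0, 1]
    - [0, 0, 0, 0, -0.008, 0, 1]
    - [0, 0, 0, 0, -0.012, 0, 1]
    - [0, 0, 0, 0, -0.012, 0, 1]

```text
clock: 17.6
eef_pos: [568.7, -37.0, 42.8]
tcp_rot: [-3.141, 0.0, 1.677]
contact_force: [-4.3, -0.7, 11.4]
opening: 0.178
grasp_force: 50.6
```

>>> carry_out:
  series:
    - [0, 0, 0, 0, -0.002, 0, -0.3]
    - [0, 0, 0, 0, -0.002, 0, -0.3]
    - [0, 0, 0, 0, -0.002, 0, -0.3]
    - [0, 0, 0, 0, -0.002, -0.1, -0.3]
    - [0, 0, 0, 0, -0.002, -0.3, -0.3]
    - [0, 0, 0, -0.3, -0.3, -0.6, -0.3]
    - [0, 0, 0, -0.8, -0.6, -0.6, -0.3]
    - [0, 0, 0, -0.8, -0.6, -0.6, -0.3]

```text
clock: 18.6
eef_pos: [477.4, -185.6, 177.7]
tcp_rot: [3.141, 0.001, 1.678]
contact_force: [1.5, -0.6, -0.1]
opening: 0.648
grasp_force: 0.0
```

>>> carry_out:
  series:
    - [0, 0, 0, -0.5, 0, 0, -0.3]
    - [0, 0, 0, -0.5, 0, 0, -0.3]
    - [0, 0, 0, -0.5, 0, 0, -0.3]
    - [0, 0, 0, -0.5, 0, 0, -0.3]
    - [0, 0, 0, -0.5, 0, 0, -0.3]

```text
clock: 19.23
eef_pos: [491.2, -307.4, 176.6]
tcp_rot: [-3.141, -0.001, 1.678]
contact_force: [0.3, 0.0, -0.3]
opening: 0.645
grasp_force: 0.0
```

Run:
```python
from h import *
im=r.grab_frame("top")
cv2.imwrite("pics/crop6.png",cv2.resize(im[205:335,262:397],None,fx=4.4,fy=4.4,interpolation=cv2.INTER_CUBIC)[:,:,::-1])
s=r.sense();print(s['clock'],s['eef_pos'],s['contact_force'])
```

```text
19.275 [ 491.33355673 -307.39337298  176.78292968] [-0.40622288  0.0142932   0.28264646]
```

View pics/crop6.png

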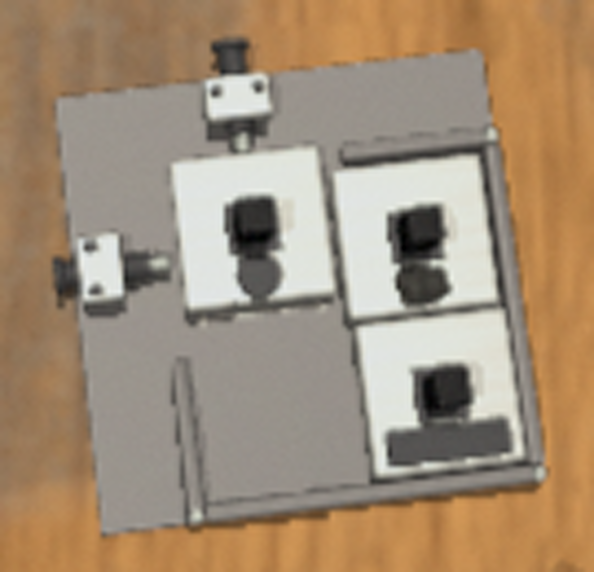

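Final picture: puck carrier in the viewing corner against the far pin (post (254,217)), rock at far right (420,228), bar at near right (446,390). All three lie flat and the near left is empty.

```bash
python3 -c "
from rig import r
print(r.sign_off())"
```

```text
the job is handed in; nothing more can be done
None
```

The job is handed in: bar, rock and puck carriers were slid in that order, the puck carrier was pressed on the far spring stop for about 1.5 s at 11–12 N measured at the wrist (an estimated 9–10 N on the pin after friction), and all three carriers were left flat in their places at about 19 s.

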